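Fetch the pump gear from behind the bottles

ROBOT

A 7-joint arm with a two-finger parallel gripper is mounted at the origin on a cart in front of the work surface, level with it; the furniture and walls round the work are solid. World frame = base frame: x ahead of the robot, y to its left, z up, the work surface at z = 0. Lengths are in m, angles in rad, forces in N, time in s.
With the tool pointing down it reaches from about 0.425 to 0.925 m from the base axis. Payload 6.8 kg.
Tool frame: the origin (TCP) lies on the front face of the gripper's body, between the roots of the fingers; the fingertips stand 73 mm ahead of it and the grasp point (between the pads) lies 54 mm ahead of it (env.nose_length is the distance from the TCP to the fingertips, in m); z points along the fingers, y is the line along which they close (so a half turn about z gives the same grasp; the last joint's range is limited). The gripper opens to 85 mm and grips with 20 to 120 N. Pads are 22 mm wide; open, the fingers measure 114 mm over their backs; the gripper's body (76 mm by 85 mm) begins 54 mm behind the grasp point. The pads swing forward as they close: fully open they stand 13 mm farther back than shut.
Start: joints at [-0.108, 0.477, 0.022, 1.555, -0.011, 1.109, -0.083], TCP at [0.675, 0, 0.304] pointing down, gripper open.
Joint ranges: [-2.96, 2.96], [-0.34, 2.1], [-1.41, 1.46], [0.24, 2.44], [-1.37, 4.51], [0.17, 1.92], [-2.96, 2.96]. Speed limits (rad/s): [2.39, 2.39, 3.14, 3.14, 3.14, 3.14, 3.14].

INTERFACE

Orientations are given as a unit quaternion [w, x, y, z].
In Python, from cell import env, kin, camera, calibration, job gives the robot as it stands. The module is installed in compiled form; this text tells all that it offers. Calls block until the motion is done:
- env.reach(position, orientation): joint-space move of the TCP to a pose.
- env.movel(position, velocity=0.15, rot=None, stop_force=None): straight line of the TCP; rot=None keeps the orientation; velocity is the mean speed in m/s. With stop_force (N) it stops when the force on the tool has changed by that much, and returns True; else False.
- env.goto_joints(angles): joint-space move.
- env.grip(opening, f_grip=None): finger opening in m; f_grip is the grip in N (None keeps the last); returns when the fingers have stopped.
- env.dwell(seconds).
- kin.inverse_kinematics(position, orientation): joint angles nearest the present ones, or None.
- env.get_state(): the state.
- camera(name): name is "scene" or "side" or "wrist"; returns (picture, depth): 400x640x3 uint8, blue, green, red; 400x640 float32, m along the optical axis (not along the pixel's ray), 0 where there is no reading.
- calibration(name): a dict with "fx", "fy", "cx", "cy" (pixels), "k1" (the pictures are not rectified: a ray, as slopes to the right and down, at radius r is drawn at 1 + k1 r^2 times it, then the intrinsics apply), "rvec" (rotation vector, rad) and "tvec" (3), from world to camera coordinates, as OpenCV has them. Camera axes: x right, y down, z forward; pixel columns grow to the right and rows downward; lengths in m; the calibration is good to about 2 mm. A picture is of the moment at which its call begins: read the wrist's pose just before it. calibration takes no time and is no camera call; for the wrist camera it gives the pose at the moment of the call.
A pose or a line that the arm cannot do raises env.PlanningError and nothing moves.
- job.job_done(): hands the job in; it is judged then, once.
The state is a dict: "time": time; "qpos": joint angles; "joint_velocities": joint speeds; "joint_torque": joint torques, N m; "tcp_pos": TCP position; "orientation": TCP orientation; "force": force on the tool from outside, world axes, zero at the start; "torque": the same for the moment, N m; "opening": finger opening in m; "gripper_force": force on a finger pad.
Only numpy, scipy, OpenCV 4.12 (cv2) and the standard library are available. Lean on these libraries where they do the work, as an engineer would, in place of code of your own. Each camera call takes 0.05 s, during which the arm holds its last target. There are 200 camera calls.

TASK

Stand the three bottles from the grey caddy on the blue mat to clear the way, then take out the pump gear hemmed in behind them and set it down hub upward in the middle of the round steel inspection plate. When the gear is there, put each bottle back upright in the very pocket of the caddy it came from. Do not tip any bottle over, and leave the green tin and the ball bearing where they are.

Things in the scene. Friction and masses are not known exactly. Their poses are not given: they have to be found in the camera images.
- caddy: grey square tray fixed to the bench, left or right of the plate, 166 x 166 mm, 2 x 2 pockets lined in black. Origin at the centre of its underside, x, y along its walls, z up. Pocket centres (+-42, +-42) mm, 70 mm square inside, floors 4 mm above the bench; outer walls 6 mm, middle walls 14 mm thick, 12 mm high. At first: gear in the (+42, +42) pocket, a bottle in each other one.
- mat: flat blue mat with a thin white border, fixed to the bench, 280 mm along its own x, 120 mm along its own y, 3 mm thick; origin at the centre of its underside, z up.
- plate: round steel inspection plate fixed to the bench, 100 mm across the top, foot 104 mm, flat top 20 mm above the bench, with engraved circles round its centre. Origin at the centre of its underside, z up.
- gear: grey pump gear standing hub upward: toothed wheel 52 mm across from 4 to 11 mm height on a foot 16 mm across and 4 mm high, with a plain round hub 22 mm across from 11 to 42 mm. Grip it by the hub from above. Origin at the centre of its underside, z up along the hub.
- red_bottle: plastic bottle with a red screw cap, 52 mm across, 120 mm high; the cap is 40 mm across and takes up the top 27 mm. Stands upright; origin at the centre of its underside, z up. Grip it by the cap from above.
- blue_bottle: plastic bottle with a blue screw cap, 49 mm across, 132 mm high; the cap is 37 mm across and takes up the top 26 mm. Stands upright; origin at the centre of its underside, z up. Grip it by the cap from above.
- white_bottle: white bottle with an orange band and a white screw cap, 56 mm across, 103 mm high; the cap is 50 mm across and takes up the top 24 mm. Stands upright; origin at the centre of its underside, z up. Grip it by the cap from above.
- tin: small green round tin, 49 mm across, 56 mm high, at the back of the work area: a bystander, leave it alone. Origin at the centre of its underside.
- bearing1: steel ball bearing lying flat, 47 mm across, 14 mm high, at the back of the work area: a bystander, leave it alone. Origin at the centre of its underside.

How it is judged:
By the outcome, as a careful person would: the job done as asked, in the order asked, and still so for the second after the job is handed in, with the robot touching nothing.
It also fails if it takes over 144 s, if anything falls off the work surface, if the arm or the gripper's body presses on something with over 40 N, if the wrist force passes 120 N, or if a joint passes its speed limit or range.

## Working session

There is one attempt and no reset: what is moved stays moved. The work goes in short steps, each a Python script; the robot and the scene stay as the last script left them, time stands still between calls to the robot, and variables do not carry over. Pictures are saved under pics/ and viewed, at most 14 in all, crops included, and the job is handed in when it is done.

```bash
mkdir -p pics
cat > h.py <<'E'
import numpy as np, cv2
from cell import env, kin, camera, calibration, job
def world(name, depth, cal=None):
    c=cal or calibration(name); h,w=depth.shape
    u,v=np.meshgrid(np.arange(w),np.arange(h))
    K=np.array([[c["fx"],0,c["cx"]],[0,c["fy"],c["cy"]],[0,0,1]])
    p=np.stack([u,v],-1).reshape(-1,1,2).astype(np.float64)
    n=cv2.undistortPoints(p,K,np.array([c["k1"],0,0,0,0.])).reshape(h,w,2)
    R=cv2.Rodrigues(np.array(c["rvec"],float))[0]; t=np.array(c["tvec"],float).ravel()
    pc=np.dstack([n,np.ones((h,w))])
    rays=pc@R; org=-R.T@t          # ray dirs in world, camera origin
    P=org+rays*depth[...,None]; P[depth==0]=np.nan
    return P,org,rays
def plane(org,rays,z): return org+rays*((z-org[2])/rays[...,2:3])
E
python3 - <<'E'
from h import *
for n in ["scene","side","wrist"]:
    c=calibration(n); im,d=camera(n); cv2.imwrite(f"pics/a_{n}.png",im); np.savez(f"a_{n}.npz",im=im,d=d); 
    P,o,r=world(n,d,c); print(n,o.round(3),r[200,320].round(2),c["fx"],c["k1"],(d>0).mean())
print(env.get_state()["time"],env.get_state()["orientation"],env.nose_length)
E
```

```text
scene [ 0.079 -0.454  0.694] [ 0.56  0.42 -0.72] 383.1461090993104 -0.09159349584251875 0.99599609375
side [0.18  0.705 0.426] [ 0.43 -0.8  -0.41] 382.9608638135073 0.0023420956784518934 0.99610546875
wrist [0.674 0.071 0.373] [-0.01 -0.29 -0.96] 341.0401830780482 0.004532492211794031 0.995875
0.15 [-4.55227781e-04  7.07119018e-01  7.07094203e-01 -5.24204829e-04] 0.0726
```

View pics/a_scene.png

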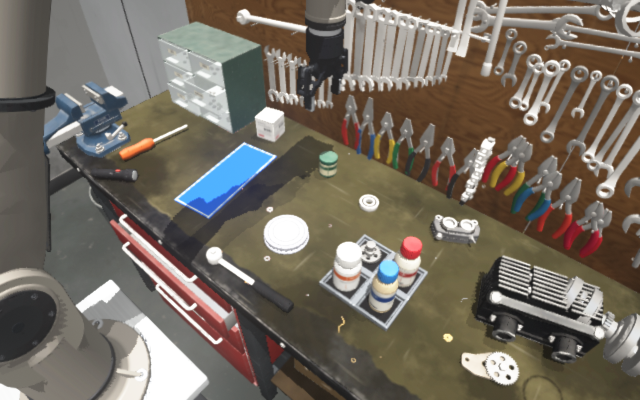

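View pics/a_side.png

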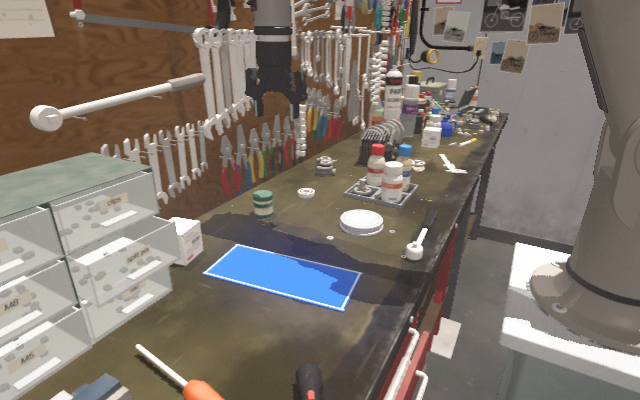

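View pics/a_wrist.png

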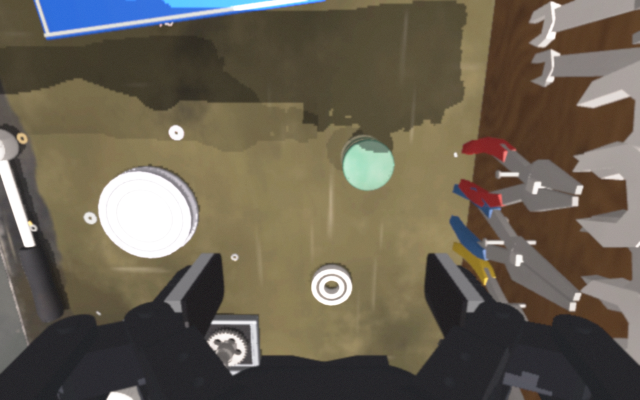

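Scene shows the caddy right (325–425, 235–325): white bottle at front-left (347,268), blue front-right (384,287), red back-right (409,262), and the gear at back-left (371,252). The plate is at (287,234), the mat at (228,180), and the tin and bearing are behind. Now I'll measure.

```bash
cat > m.py <<'E'
from h import *
import sys
def ana(n,im,d,c):
    P,o,r=world(n,d,c); hsv=cv2.cvtColor(im,cv2.COLOR_BGR2HSV); x,y,z=P[...,0],P[...,1],P[...,2]
    H,S,V=hsv[...,0],hsv[...,1],hsv[...,2]
    ok=(x>.35)&(x<.95)&(abs(y)<.6)
    def rect(m,zp,name):
        m=m.astype(np.uint8); k,l,s,_=cv2.connectedComponentsWithStats(m)
        i=1+np.argmax(s[1:,4]); q=plane(o,r,zp)[l==i][:,:2].astype(np.float32)*1000
        (cx,cy),(w,h),a=cv2.minAreaRect(q); print(n,name,"rect",round(cx,1),round(cy,1),round(w,1),round(h,1),round(a,1),len(q))
    def circ(m,name):
        m=m.astype(np.uint8); k,l,s,_=cv2.connectedComponentsWithStats(m)
        if k<2: return print(n,name,"none")
        i=1+np.argmax(s[1:,4]); q=P[l==i]; zz=np.nanmedian(q[:,2])
        (cx,cy),R=cv2.minEnclosingCircle(plane(o,r,zz)[l==i][:,:2].astype(np.float32)*1000)
        print(n,name,"circ",round(cx,1),round(cy,1),"dia",round(2*R,1),"z",round(zz*1000,1),len(q))
    near=lambda h,t=.004: abs(z-h)<t
    rect(ok&(H>100)&(H<120)&(S>120)&(z<.03)&(y>.1),.003,"mat")
    circ(ok&near(.020)&(V>120)&(S<60),"plate")
    rect(ok&near(.012,.0035)&(y<0)&(y>-.45)&(x<.85),.012,"caddy")
    cad=ok&(y<0.5)&(x<.85)
    circ(cad&near(.120)&((H<8)|(H>172))&(S>120),"red")
    circ(cad&near(.132)&(H>95)&(H<120)&(S>100),"blue")
    circ(cad&near(.103)&(S<60)&(V>120),"white")
    circ(cad&near(.042,.003)&(y<.05)&(S<60),"gear")
    circ(ok&near(.056)&(y<.2),"tin")
    circ(ok&near(.014,.003)&(y>-.2)&(y<.2)&(S<60)&(V>110)&(x>.7),"bearing")
if __name__=="__main__":
    for n in sys.argv[2:]:
        f=np.load(f"{sys.argv[1]}_{n}.npz"); ana(n,f["im"],f["d"],calibration(n))
E
python3 m.py a scene side wrist
```

```text
scene mat rect 525.9 196.1 270.0 114.5 7.1 2666
scene plate circ 476.7 -57.2 dia 103.1 z 20.1 1187
scene caddy rect 506.0 -278.3 165.7 168.6 89.7 870
scene red circ 539.1 -323.5 dia 38.8 z 121.8 117
scene blue circ 459.6 -319.4 dia 36.8 z 133.7 245
scene white circ 463.8 -233.8 dia 51.5 z 105.5 367
scene gear circ 547.5 -512.6 dia 59.7 z 42.4 91
scene tin circ 573.8 -542.1 dia 119.3 z 55.0 294
scene bearing circ 703.0 -147.7 dia 19.8 z 13.4 16
side mat rect 528.5 202.0 265.9 106.6 7.2 4605
side plate circ 474.8 -51.3 dia 106.0 z 20.3 688
side caddy rect 504.2 -271.5 172.5 167.2 89.8 486
side red circ 537.9 -314.7 dia 54.9 z 121.1 47
side blue circ 456.8 -305.4 dia 44.6 z 133.8 50
side white circ 649.5 416.2 dia 152.6 z 104.0 679
side gear circ 708.7 15.6 dia 46.2 z 42.3 46
side tin circ 839.4 108.5 dia 188.4 z 56.0 181
side bearing circ 716.4 26.6 dia 33.7 z 14.0 24
wrist mat rect 487.6 147.1 176.5 27.2 0.2 3269
wrist plate circ 478.1 -53.7 dia 101.0 z 20.2 6184
wrist caddy rect 682.4 -146.1 45.5 48.5 0.1 968
wrist red circ 811.9 -7.3 dia 7.7 z 117.1 24
wrist blue none
wrist white circ 476.1 -216.0 dia 29.9 z 104.1 244
wrist gear circ 703.6 23.7 dia 27.5 z 41.2 36
wrist tin circ 715.2 9.2 dia 49.0 z 55.9 2061
wrist bearing circ 700.8 -145.5 dia 28.2 z 13.7 76
```

Run:
```python
from h import *
from m import ana
q=env.get_state()["orientation"]
for k,p in (("mat",[.55,.23,.36]),("cad",[.53,-.22,.36])):
    env.reach(p,q); env.dwell(.2); c=calibration("wrist"); im,d=camera("wrist"); print(k); ana("wrist",im,d,c)
    cv2.imwrite(f"pics/b_{k}.png",im); np.savez(f"b_{k}.npz",im=im,d=d,c=np.array(c,dtype=object))
print(env.get_state()["time"])
```

```text
mat
wrist mat rect 527.9 203.2 266.5 106.7 7.2 11080
wrist plate circ 476.0 -50.9 dia 100.9 z 19.9 2110
wrist caddy rect 482.2 -18.2 26.7 87.3 80.9 120
wrist red none
wrist blue none
wrist white circ 816.1 261.1 dia 33.5 z 103.0 307
wrist gear circ 692.3 12.8 dia 15.5 z 42.3 22
wrist tin circ 837.0 110.3 dia 180.6 z 55.9 685
wrist bearing none
cadTraceback (most recent call last):
  File "<stdin>", line 5, in <module>
  File "m.py", line 18, in ana
    rect(ok&(H>100)&(H<120)&(S>120)&(z<.03)&(y>.1),.003,"mat")
    ~~~~^^^^^^^^^^^^^^^^^^^^^^^^^^^^^^^^^^^^^^^^^^^^^^^^^^^^^^
  File "m.py", line 9, in rect
    i=1+np.argmax(s[1:,4]); q=plane(o,r,zp)[l==i][:,:2].astype(np.float32)*1000
        ~~~~~~~~~^^^^^^^^^
    return _wrapfunc(a, 'argmax', axis=axis, out=out, **kwds)
    return bound(*args, **kwds)
ValueError: attempt to get argmax of an empty sequence
```

View pics/b_mat.png

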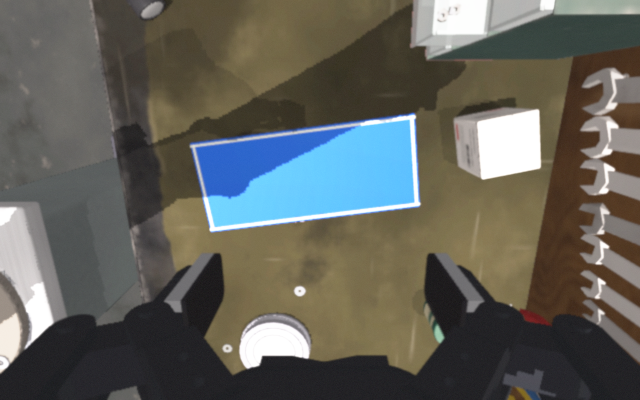

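The mat is fully seen, with corners (192,146), (415,116), (419,204) and (211,230). Its centre is at (528,203) mm, yaw about 7°. Next the caddy view.

```bash
sed -i 's/^        i=1+np.argmax(s\[1:,4\]); q=plane/        if k<2: return\n&/' m.py
python3 - <<'E'
from h import *
from m import ana
c=calibration("wrist"); im,d=camera("wrist"); ana("wrist",im,d,c); print(env.get_state()["tcp_pos"])
cv2.imwrite(f"pics/b_cad.png",im); np.savez(f"b_cad.npz",im=im,d=d,c=np.array(c,dtype=object))
print(env.get_state()["time"])
E
```

```text
wrist plate circ 476.8 -56.1 dia 99.0 z 20.2 4223
wrist caddy rect 506.1 -275.6 165.2 165.1 89.6 3628
wrist red circ 543.6 -319.3 dia 40.0 z 122.1 357
wrist blue circ 462.9 -315.7 dia 37.2 z 133.3 323
wrist white circ 466.0 -230.6 dia 48.5 z 105.9 1585
wrist gear circ 468.7 -309.4 dia 45.9 z 41.8 71
wrist tin circ 819.2 -329.3 dia 47.1 z 57.0 265
wrist bearing circ 700.6 -146.5 dia 25.7 z 13.7 78
[ 0.53027931 -0.21942992  0.35997302]
3.3917
```

View pics/b_cad.png

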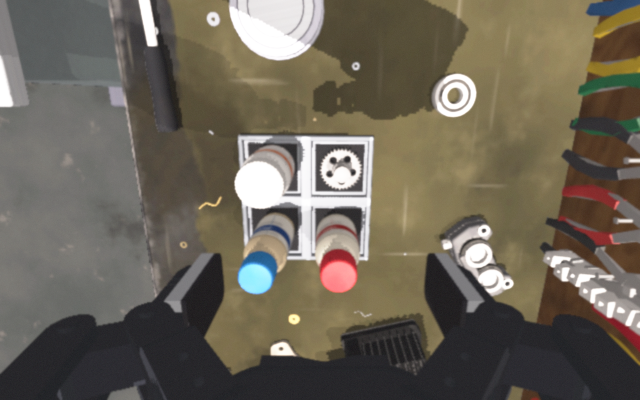

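The caddy is at (305,198) px, centre (506,-276) mm and axis-aligned; the gear pocket is at (341,170) px. The caps are white (262,184), blue (257,272) and red (338,270). I'll begin with the white bottle.

```bash
cat >> h.py <<'E'
Q=[0,2**-.5,2**-.5,0]
def S(): 
    s=env.get_state(); return f"t={s['time']:.1f} tcp={np.round(s['tcp_pos'],4)} op={s['opening']*1000:.1f} gf={s['gripper_force']:.0f} F={np.round(s['force'],1)}"
def go(x,y,z,v=.15,**k): return env.movel([x,y,z],v,**k)
def across(x,y,z):
    try: go(x,y,z,.3)
    except env.PlanningError as e: print("reach",e); env.reach([x,y,z],Q)
def pick(xy,z,hi,op,f):
    env.grip(op); across(*xy,hi); go(*xy,z+.03,.25); go(*xy,z,.08,stop_force=15); print("at",S())
    env.grip(max(op-.05,0),f); print("held",S()); z0=env.get_state()["tcp_pos"][2]
    go(*xy,z0+.02,.08); go(*xy,hi,.2); print("up",S()); return z0
def place(xy,z,hi,op):
    across(*xy,hi); go(*xy,z+.02,.2); print("contact",go(*xy,z-.004,.03,stop_force=5),S())
    env.grip(op); env.dwell(.2); go(*xy,z+.04,.1); go(*xy,hi,.3); print("free",S())
th=np.radians(7.2); MAT=lambda s:(.528+s*np.cos(th),.202+s*np.sin(th))
B=dict(white=dict(p=(.465,-.232),pk=(.4635,-.2335),m=MAT(0),z=.145,op=.066,hi=.31),
 blue=dict(p=(.4615,-.3175),pk=(.4635,-.3175),m=MAT(-.09),z=.174,op=.054,hi=.33),
 red=dict(p=(.542,-.321),pk=(.5475,-.318),m=MAT(.09),z=.163,op=.057,hi=.32))
E
python3 - <<'E'
from h import *
b=B["white"]; z=pick(b["p"],b["z"],b["hi"],b["op"],40); place(b["m"],z-.001,b["hi"],b["op"])
im,d=camera("scene"); cv2.imwrite("pics/c_scene.png",im)
E
```

```text
at t=5.4 tcp=[ 0.4651 -0.2321  0.1452] op=65.9 gf=0 F=[ 0.5 -0.4  0.3]
held t=5.7 tcp=[ 0.4654 -0.2323  0.1457] op=49.0 gf=41 F=[-1.7  0.7  5.6]
up t=6.9 tcp=[ 0.4643 -0.2316  0.3087] op=49.0 gf=41 F=[-0.5  0.4 -1.2]
contact True t=10.1 tcp=[0.528  0.202  0.1447] op=49.1 gf=42 F=[-0.1 -0.   6.1]
free t=11.7 tcp=[0.5278 0.2019 0.31  ] op=66.2 gf=0 F=[ 0.3 -0.1 -0.3]
```

View pics/c_scene.png

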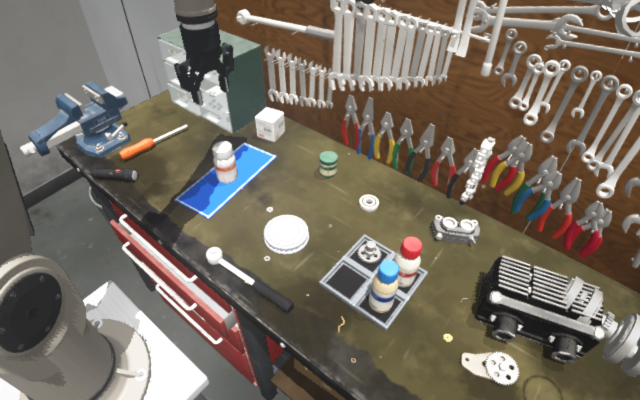

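The white bottle stands in the middle of the mat at (224,165) px, and blue and red are still in the caddy. I'll move them next.

Run:
```python
from h import *
from m import ana
for n in ("blue","red"):
    b=B[n]; z=pick(b["p"],b["z"],b["hi"],b["op"],40); place(b["m"],z-.001,b["hi"],b["op"])
across(.53,-.2,.34); env.dwell(.2)
c=calibration("wrist"); im,d=camera("wrist"); cv2.imwrite("pics/d_wrist.png",im); np.savez("d_wrist.npz",im=im,d=d); ana("wrist",im,d,c)
im,d=camera("scene"); cv2.imwrite("pics/d_scene.png",im); ana("scene",im,d,calibration("scene")); print(S())
P,o,r=world("wrist",np.load("d_wrist.npz")["d"],c); m=(abs(P[...,0]-.548)<.035)&(abs(P[...,1]+.234)<.035)
for lo,hi in ((.04,.05),(.011,.019)):
    q=P[m&(P[...,2]>lo)&(P[...,2]<hi)]; print(len(q),cv2.minEnclosingCircle(q[:,:2].astype(np.float32)*1000),np.median(q[:,2]))
```

```text
at t=15.1 tcp=[ 0.4615 -0.3176  0.174 ] op=54.3 gf=0 F=[-0.3  0.1  0.1]
held t=15.4 tcp=[ 0.4622 -0.3178  0.1747] op=36.2 gf=40 F=[ 1.  -0.1  1.9]
up t=16.6 tcp=[ 0.4609 -0.3171  0.3287] op=36.3 gf=40 F=[ 1.  -0.2 -1. ]
contact True t=19.9 tcp=[0.4393 0.1909 0.1734] op=36.4 gf=40 F=[2.1 0.1 1.1]
free t=21.6 tcp=[0.4386 0.1906 0.3299] op=54.3 gf=0 F=[-0.5  0.3 -0.2]
at t=24.9 tcp=[ 0.5418 -0.3209  0.1626] op=57.1 gf=0 F=[-1.   0.3 -0.4]
held t=25.1 tcp=[ 0.5425 -0.3212  0.1635] op=38.7 gf=40 F=[0.4 0.2 0.6]
up t=26.4 tcp=[ 0.5414 -0.3205  0.3185] op=39.1 gf=40 F=[-0.5  0.1 -1.8]
contact True t=29.8 tcp=[0.6179 0.213  0.1621] op=38.7 gf=40 F=[ 1.4 -0.3  2.6]
free t=31.4 tcp=[0.6172 0.2132 0.3202] op=57.0 gf=0 F=[-0.1 -0.1 -0.3]
wrist plate circ 476.8 -55.3 dia 99.4 z 20.2 5944
wrist caddy rect 506.1 -275.6 165.6 165.0 89.6 4728
wrist red circ 812.7 -282.2 dia 10.7 z 117.6 34
wrist blue none
wrist white circ 815.7 -335.2 dia 37.7 z 102.3 231
wrist gear circ 549.6 -233.4 dia 19.8 z 44.3 111
wrist tin circ 818.8 -330.0 dia 46.0 z 57.0 301
wrist bearing circ 700.8 -146.3 dia 25.2 z 13.7 88
scene mat rect 528.4 201.4 263.6 102.9 7.2 1379
scene plate circ 476.8 -57.1 dia 103.1 z 19.9 1192
scene caddy rect 505.7 -278.3 165.6 169.1 89.7 1600
scene red circ 613.7 207.8 dia 38.8 z 119.9 42
scene blue circ 435.2 187.9 dia 39.2 z 131.3 80
scene white circ 524.6 197.7 dia 50.6 z 104.0 181
scene gear circ 546.8 -511.8 dia 58.8 z 42.5 88
scene tin circ 575.3 -542.6 dia 121.1 z 55.2 287
scene bearing circ 700.8 -146.7 dia 25.5 z 13.5 20
t=33.3 tcp=[ 0.5302 -0.1993  0.34  ] op=57.3 gf=0 F=[-0.5 -0.1  0.1]
233 ((549.7272338867188, -233.914794921875), 9.496023178100586) 0.045041198443786346
778 ((549.8375854492188, -234.20924377441406), 26.066844940185547) 0.014713494632923041
```

View pics/d_scene.png

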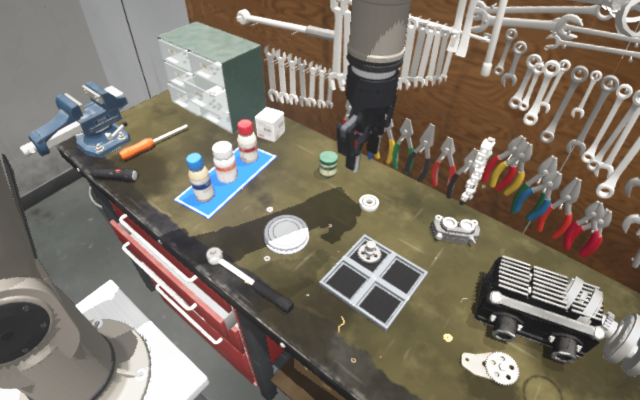

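View pics/d_wrist.png

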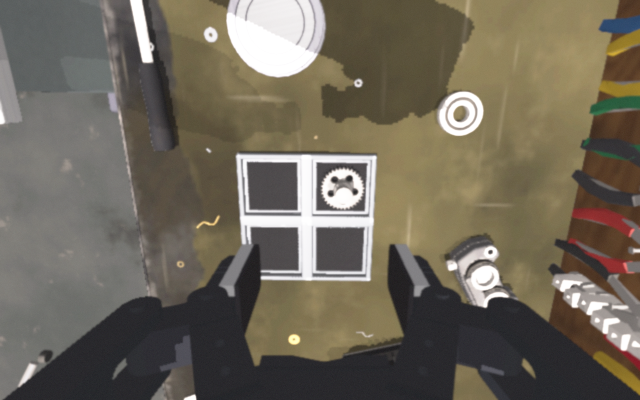

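All three bottles stand on the mat: blue (201,175), white (224,162), red (248,142). The gear is clear in its pocket at (343,187) in the wrist view, measured at (549.7,-234) mm. Now to move it.

```bash
cat > rel.py <<'E'
from h import *
def rel(tag):
    for n in ("wrist","scene"):
        c=calibration(n); im,d=camera(n); cv2.imwrite(f"pics/{tag}_{n}.png",im); P,o,r=world(n,d,c)
        near=np.hypot(P[...,0]-.477,P[...,1]+.055)<.062
        for nm,lo,hi in (("plate",.0165,.0225),("wheel",.027,.034),("hub",.058,.068)):
            q=P[near&(P[...,2]>lo)&(P[...,2]<hi)]
            if len(q): (x,y),R=cv2.minEnclosingCircle(q[:,:2].astype(np.float32)*1000); print(n,nm,round(x,1),round(y,1),round(2*R,1),len(q),np.median(q[:,2]).round(4))
E
python3 - <<'E'
from rel import *
across(.49,.0,.30); env.dwell(.2); rel("e0")
z=pick((.5497,-.234),.092,.17,.042,60); place((.4775,-.0545),z+.016,.2,.042)
across(.49,.0,.30); env.dwell(.2); rel("e1"); print(S())
E
```

```text
wrist plate 476.5 -54.6 100.4 6215 0.0201
scene plate 478.3 -55.7 102.4 1172 0.02
at t=36.7 tcp=[ 0.5495 -0.234   0.0916] op=42.2 gf=0 F=[-0.7  0.4  0.7]
held t=37.0 tcp=[ 0.5501 -0.2342  0.0926] op=19.9 gf=59 F=[ 0.4 -0.5  3. ]
up t=37.8 tcp=[ 0.5498 -0.2339  0.1702] op=19.8 gf=59 F=[-1.   0.3 -2.3]
contact True t=39.8 tcp=[ 0.4775 -0.0544  0.1085] op=20.1 gf=60 F=[-0.7 -0.2  5. ]
free t=41.2 tcp=[ 0.4779 -0.0545  0.2005] op=41.9 gf=0 F=[-0.2  0.4  0.3]
wrist plate 476.4 -54.5 100.4 4709 0.02
wrist wheel 476.5 -54.4 52.3 955 0.0307
wrist hub 477.0 -54.3 19.6 294 0.0611
scene plate 478.2 -56.2 103.1 822 0.02
scene wheel 478.5 -56.4 52.7 194 0.0307
scene hub 478.0 -56.0 20.0 51 0.0605
t=42.0 tcp=[ 0.4894 -0.0006  0.2988] op=41.8 gf=0 F=[0.3 0.4 0.5]
```

View pics/e1_wrist.png

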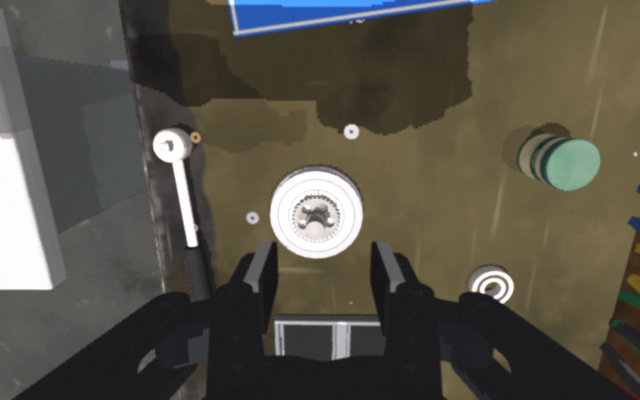

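The gear stands hub up, concentric with the plate at (316,213) px, within 0.5 mm in both cameras. The bottles go back now.

Run:
```python
from h import *
from m import ana
for n in ("red","blue","white"):
    b=B[n]; z=pick(b["m"],b["z"]-.001,b["hi"],b["op"],40); place(b["pk"],z+.001,b["hi"],b["op"])
across(.53,-.2,.36); env.dwell(.2)
for n in ("wrist","scene"):
    c=calibration(n); im,d=camera(n); cv2.imwrite(f"pics/f_{n}.png",im); ana(n,im,d,c)
print(S())
```

```text
at t=44.5 tcp=[0.6171 0.2133 0.1615] op=56.9 gf=0 F=[ 0.3 -0.6 -0.1]
held t=44.8 tcp=[0.6178 0.2135 0.1626] op=38.8 gf=40 F=[ 1.1 -0.5  2. ]
up t=46.0 tcp=[0.6165 0.213  0.3184] op=39.1 gf=40 F=[-0.9  0.  -1.9]
contact True t=49.5 tcp=[ 0.5475 -0.318   0.1635] op=39.3 gf=41 F=[-0.4  0.7  5.5]
free t=51.1 tcp=[ 0.5474 -0.3179  0.3201] op=57.1 gf=0 F=[-0.1 -0.  -0. ]
at t=54.4 tcp=[0.4389 0.1908 0.1733] op=54.0 gf=0 F=[-0.6  0.1 -0.3]
held t=54.7 tcp=[0.4396 0.1911 0.1738] op=36.0 gf=40 F=[ 0.8 -0.1  5.4]
up t=55.9 tcp=[0.4381 0.1903 0.3287] op=36.6 gf=40 F=[ 0.1  0.  -1.6]
contact True t=59.2 tcp=[ 0.4634 -0.3175  0.175 ] op=35.7 gf=41 F=[-0.7  0.4  5. ]
free t=60.8 tcp=[ 0.4634 -0.3174  0.3301] op=54.2 gf=0 F=[-0.  -0.4 -0.3]
at t=64.2 tcp=[0.5278 0.2019 0.1436] op=65.7 gf=0 F=[-0.2  0.4  0.7]
held t=64.5 tcp=[0.5283 0.2021 0.1445] op=49.1 gf=41 F=[-0.3 -0.4  1.3]
up t=65.8 tcp=[0.5273 0.2017 0.3086] op=49.1 gf=41 F=[-0.5  0.2 -0.7]
contact True t=68.9 tcp=[ 0.4635 -0.2335  0.1454] op=49.1 gf=42 F=[-0.2  0.4  6.1]
free t=70.5 tcp=[ 0.4634 -0.2333  0.3099] op=66.1 gf=0 F=[-1.3  0.  -1
[... 218 characters left out ...]
irc 463.4 -231.6 dia 49.0 z 105.9 1574
wrist gear circ 477.0 -55.4 dia 21.6 z 41.8 115
wrist tin circ 818.4 -329.6 dia 47.2 z 56.9 258
wrist bearing circ 700.8 -146.8 dia 25.0 z 13.9 76
scene mat rect 528.6 201.5 263.2 103.0 7.2 2514
scene plate circ 476.8 -56.9 dia 102.7 z 19.9 833
scene caddy rect 505.8 -278.4 165.7 169.3 89.6 874
scene red circ 544.0 -320.6 dia 38.6 z 120.8 79
scene blue circ 457.9 -319.1 dia 36.7 z 133.4 135
scene white circ 461.0 -235.7 dia 50.9 z 105.6 373
scene gear circ 546.6 -511.1 dia 58.1 z 42.0 95
scene tin circ 575.2 -542.6 dia 121.1 z 55.2 299
scene bearing circ 702.4 -148.6 dia 21.4 z 13.5 19
t=71.3 tcp=[ 0.529  -0.2006  0.3592] op=65.8 gf=0 F=[-0.2 -0.2  0.1]
```

View pics/f_wrist.png

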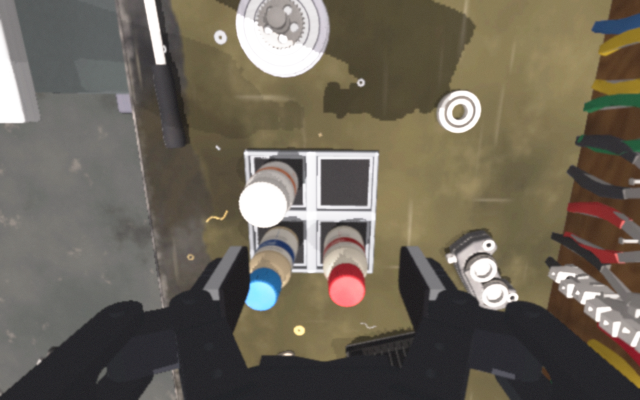

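View pics/f_scene.png

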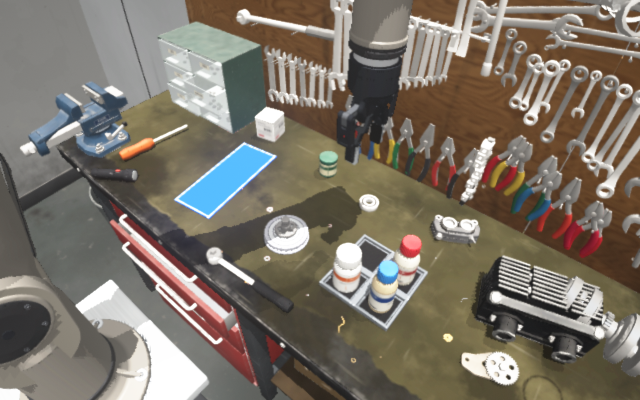

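The bottles stand upright in their own pockets: white (347,268), blue (384,287), red (409,262). The gear is on the plate at (287,230), and the tin and bearing haven't moved.

```bash
python3 -c "
from h import *
print(job.job_done())"
```

```text
the job is handed in; nothing more can be done
None
```

The job is handed in: the gear stands hub up within about 0.5 mm of the plate's centre, all three bottles are upright in their original pockets, the tin and bearing were left alone, and the run took about 71 s of the 144 s allowed.

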